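# Tip the seal pads from the tray into the stock box over its rim

## Task

Empty the small aluminium tray into the grey steel box: lift it level by its black grip, hook the groove under its open front edge onto the box's rim on the side that faces the tray, and, pivoting on that rim, turn the tray steeply over (60 degrees or more) so that both paper seal pads slide out into the box. Then stand the empty tray back on the table beside the box, right way up, and let go of it.

Things in the scene. Friction and masses are not known exactly. Their poses are not given: they have to be found in the camera images.
- tipping_tray: Loose aluminium tray, 200 g, 100 x 100 mm with a black grip behind it. Origin: on the table plane under the middle of its floor; z up, +x to the open front (no wall there), grip at -x. Floor plate underside at z = 6, top at z = 9 mm; 3 mm walls up to z = 27 mm at the back and both sides. It stands level on two cross ribs (down to z = 0) under the plate.
- tray_groove (a point): Middle of the groove under the tray's front, on the plate's underside: x = 34, y = 0, z = 6 mm of the tray, same axes. The groove is 24 mm wide (x = 22 to 46 mm), runs across the whole tray along y, and lies between a front lip 4 mm deep (x = 46 to 50) and a rib 6 mm deep (x = 18 to 22). It goes over the box's rim.
- tray_grip (a point): Centre of the tray's grip, x = -68, y = 0, z = 50 mm of the tray, same axes: an upright black disc 40 mm in diameter in the x-z plane, 12 mm thick along y, on a stem behind the back wall. Pinch it across its thickness (along the tray's y), from straight above or leaning in the tray's x-z plane; leaning back (away from the open front) leaves room to tip.
- stock_box: Fixed open-topped grey sheet-steel box, 150 (its x) x 160 (its y) mm, walls and floor 3 mm thick, a round steel bead of 10 mm diameter all along the rim; bead centre 70 mm, top 75 mm above the table. Origin: under the middle of the box on the table; z up; its -x side faces the tray. Tall fixed can stacks (up to about 0.4 m) stand close beyond it and to its left: pass above or keep clear.
- box_rim (a point): Middle of the rim over which to tip: top of the bead, 75 mm above the table, on the box's -x side (x = -73.5, y = 0 mm of the box). The bead's centre is 5 mm below it. Same axes as the box: the bead runs along y, +x points into the box.
- pad_a: Loose pad of yellow-brown paper seal strips, 25 x 42 x 11 mm, 30 g, lying flat in the tray. Origin: middle of its underside.
- pad_b: The other pad in the tray, 25 x 42 x 14 mm, 30 g. Origin: middle of its underside.
Things that resemble listed ones, but are neither listed nor needed, are in the scene too. What is shaped like the pad_b but red is not meant.

How it is judged:
By the outcome, as a careful person would: the job done as asked, in the order asked, and still so for the second after the job is handed in, with the robot touching nothing.
It also fails if it takes over 61 s, if anything falls off the work surface, if the arm or the gripper's body presses on something with over 40 N, if the wrist force passes 120 N, or if a joint passes its speed limit or range.

## Robot

A 7-joint arm with a two-finger parallel gripper is mounted at the origin on a cart in front of the work surface, level with it; the furniture and walls round the work are solid. World frame = base frame: x ahead of the robot, y to its left, z up, the work surface at z = 0. Lengths are in m, angles in rad, forces in N, time in s.
With the tool pointing down it reaches from about 0.4 to 0.85 m from the base axis. Payload 6.9 kg.
Tool frame: the origin (TCP) lies at the very end of the fingers, on their centre line; the grasp point (between the pads) lies 19 mm behind it; z points along the fingers, y is the line along which they close (so a half turn about z gives the same grasp; the last joint's range is limited). The gripper opens to 85 mm and grips with 20 to 120 N. Pads are 22 mm wide; open, the fingers measure 114 mm over their backs; the gripper's body (76 mm by 85 mm) begins 54 mm behind the grasp point. The pads swing forward as they close: fully open they stand 13 mm farther back than shut.
Start: joints at [1.448, 0.507, -0.238, 1.5, 0.126, 1.149, -0.155], TCP at [0.141, -0.609, 0.231] pointing down, gripper open.
Joint ranges: [-3.08, 3.08], [-0.24, 2.05], [-1.43, 1.35], [0, 2.5], [-1.52, 4.66], [0.17, 1.96], [-2.89, 2.89]. Speed limits (rad/s): [2.39, 2.39, 3.14, 3.14, 3.14, 3.14, 3.14].

## Interface

Orientations are given as a unit quaternion [x, y, z, w].
In Python, from plant import r gives the robot as it stands.
- The arm moves only by the tool apply_moves, never from a script. Its argument "commands" is a list of rows, each an object with "rot": the turn, a rotation vector about the tool's x, y, z in degrees, a list of three; "delta_pos": the shift along the tool's x, y, z in mm, a list of three; "gripper": the finger opening in mm, from 0 to 85.4. A call has 1 to 8 rows; each row is the pose to reach, as a shift and turn from the pose commanded when the call began, along the tool's axes at that moment; what a row does not reach only later rows make up. A row lasts 1/10 s, in which the tool goes at most 50 mm and 8.59 degrees, less where a joint would pass 70% of its speed; a pose out of reach is approached as far as the arm can. A call with a gripper value outside its range is refused whole. The fingers move at their own pace and stop on an object; "force" is the grip in N (left out, the last holds). Time passes only in rows, so rows that repeat a pose let the fingers close. It gives the time, the measured TCP pose, the force, the opening and the grip force at its end, in the units of the state.
- r.get_obs(): the state, without advancing time (a new reading comes with each control period).
- r.capture(name): name is "scene" or "side" or "wrist"; returns a dict with "frame" (420x560x3 uint8, blue, green, red), "fx", "fy", "cx", "cy" (pixels), "R" (3x3) and "t" (3): a world point X has camera coordinates R X + t; the wrist camera has in their place "tool_from_camera" (4x4, takes a point from camera to tool coordinates, whose origin is the TCP and whose axes are the flange's). Camera axes: x right, y down, z forward; pixel columns grow to the right and rows downward; lengths in m; the calibration is good to about 2 mm. A picture is of the moment at which its call begins: read the wrist's pose just before it. There is no depth.
- r.sign_off(): hands the job in; it is judged then, once.
Trained networks look in a picture, given as the dict that the camera call returned (one of the last four; its "shot" number tells which), for a name from the list of things; names that differ only in an ending like _2 or _b are one class to them, and where a whole thing is asked for, a point or a joint stands for the part that bears it (a point fixed in the world has none). Each returns a list of dicts, best first, with "p" (0 to 1); they miss things now and then, are a little off and sometimes report something else, mostly with a low value. They report only what shows in the picture. A call takes as long as a camera call. They do not tell look-alikes from the thing itself.
- r.search_frame(name, picture): "extent" ([left, top, right, bottom] in pixels, round what is visible of it).
- r.trace(name, picture): "region" (420x560 bool, what is visible of it) and "extent" ([left, top, right, bottom] in pixels, round what is visible of it).
The state is a dict: "clock": time; "joint_pos": joint angles; "joint_vel": joint speeds; "joint_efforts": joint torques, N m; "tool_pos": TCP position; "eef_rot": TCP orientation; "wrist_force": force on the tool from outside, world axes, zero at the start; "torque": the same for the moment, N m; "opening": finger opening in m; "gripper_force": force on a finger pad.
Only numpy, scipy, OpenCV 4.12 (cv2) and the standard library are available. Lean on these libraries where they do the work, as an engineer would, in place of code of your own. Each camera call takes 0.05 s, during which the arm holds its last target. There are 200 camera calls.

## Working session

There is one attempt and no reset: what is moved stays moved. The work goes in short steps, Python scripts to look and compute and a tool call to move; the robot and the scene stay as the last step left them, time stands still between calls to the robot, and variables do not carry over. Pictures are saved under pics/ and viewed, at most 10 in all, crops included, and the job is handed in when it is done.

Besides the shell and the picture viewer there is one more tool, called after "Emit:" by a JSON object that holds its "op" and its "data", one argument or row to a line. apply_moves: Moves the arm, as the interface text tells. Its arguments: {"type":"object","properties":{"commands":{"type":"array","items":{"type":"object","properties":{"rot":{"type":"array","items":{"type":"number"}},"delta_pos":{"type":"array","items":{"type":"number"}},"gripper":{"type":"number"}}}},"force":{"type":"number"}},"required":["commands"]}

```bash
mkdir -p pics; ls
cat > h.py <<'E'
import numpy as np, cv2
from plant import r
from scipy.spatial.transform import Rotation as Ro
def ray(c,u,v):
    d=np.array([(u-c['cx'])/c['fx'],(v-c['cy'])/c['fy'],1.]);R=np.array(c['R']);t=np.array(c['t'])
    return -R.T@t, R.T@d
def at(c,u,v,z):
    o,d=ray(c,u,v); return o+d*(z-o[2])/d[2]
def proj(c,X):
    p=np.array(c['R'])@np.array(X)+np.array(c['t']); return np.array([c['fx']*p[0]/p[2]+c['cx'],c['fy']*p[1]/p[2]+c['cy']])
def wc(o,c):
    T=np.array(c['tool_from_camera']); Rw=Ro.from_quat(o['eef_rot']).as_matrix()
    R=Rw@T[:3,:3]; p=Rw@T[:3,3]+np.array(o['tool_pos']); c['R']=R.T; c['t']=-R.T@p; return c
E
python3 - <<'E'
from h import *
o=r.get_obs();print(o['tool_pos'],o['eef_rot'],o['wrist_force'],o['clock'])
ims=[]
for n in('scene','side'):
    c=r.capture(n);ims.append(c['frame']);print(n,c['fx'],np.round(-np.array(c['R']).T@np.array(c['t']),3),np.round(c['R'],2).tolist())
    for k in('tipping_tray','stock_box','pad_a','tray_grip'):
        print(k,[(np.round(q['p'],2),np.round(q['extent'])) for q in r.search_frame(k,c)][:4])
    cv2.imwrite(f'pics/{n}.png',c['frame'])
E
```

```text
pics
[ 0.1409476  -0.60837253  0.23040666] [ 9.93520556e-01  1.13648811e-01 -1.23950385e-04 -9.14954988e-04] [ 0.20606478 -0.61427402  0.22097042] 0.0
scene 392.9161378137003 [0.192 0.479 0.474] [[-0.9, -0.44, 0.0], [-0.2, 0.4, -0.89], [0.39, -0.8, -0.45]]
tipping_tray [(np.float64(0.59), array([275., 189., 329., 235.]))]
stock_box [(np.float64(0.82), array([207., 233., 327., 337.]))]
pad_a [(np.float64(0.67), array([285., 210., 303., 222.])), (np.float64(0.54), array([297., 213., 319., 225.])), (np.float64(0.51), array([253., 204., 271., 215.]))]
tray_grip [(np.float64(0.72), array([275., 188., 332., 237.]))]
side 418.65242203006983 [ 0.209 -0.465  0.815] [[0.69, -0.72, 0.01], [-0.63, -0.61, -0.48], [0.36, 0.33, -0.88]]
tipping_tray [(np.float64(0.56), array([285., 224., 357., 292.]))]
stock_box [(np.float64(0.64), array([151., 137., 258., 238.]))]
pad_a [(np.float64(0.65), array([343., 217., 368., 231.])), (np.float64(0.58), array([300., 254., 324., 274.])), (np.float64(0.58), array([322., 239., 341., 262.]))]
tray_grip [(np.float64(0.89), array([287., 225., 354., 292.]))]
```

View pics/scene.png

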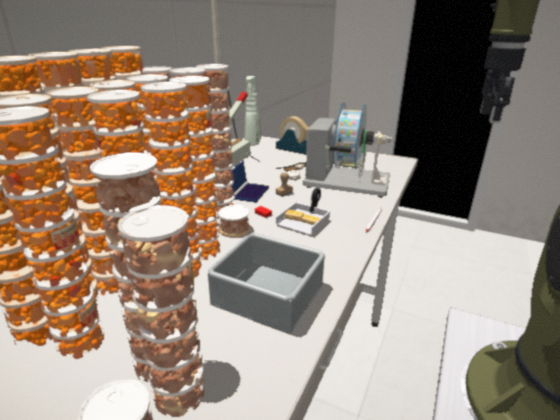

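View pics/side.png

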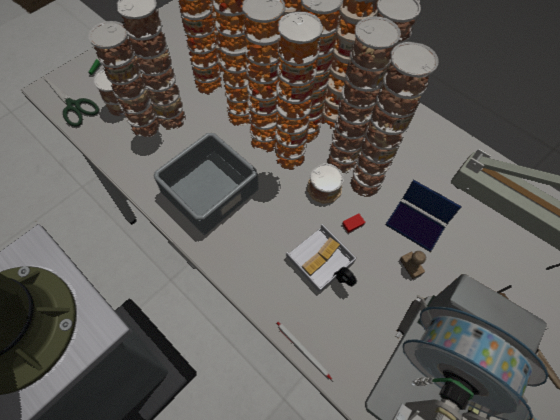

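The scene view shows the box at about (267,280), the tray with its black grip at (303,217), a red look-alike pad at (263,211), and the spool stand behind. In the side view the box is at (205,180), the tray at (320,258), the grip at (346,276) and the red pad at (354,222).

Possible mix-ups: red block at side (354,222), versus the yellow pads at (312,264) and (330,251). I choose the yellow ones inside the tray. I'll check this with a close crop.

Run:
```python
import cv2,numpy as np
a=cv2.imread('pics/side.png')[122:302,145:375]
cv2.imwrite('pics/c1.png',cv2.resize(a,None,fx=3.3,fy=3.3,interpolation=cv2.INTER_CUBIC))
b=cv2.imread('pics/scene.png')[180:340,200:340]
cv2.imwrite('pics/c2.png',cv2.resize(b,None,fx=3.7,fy=3.7,interpolation=cv2.INTER_CUBIC))
```

```text
(no output)
```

View pics/c1.png

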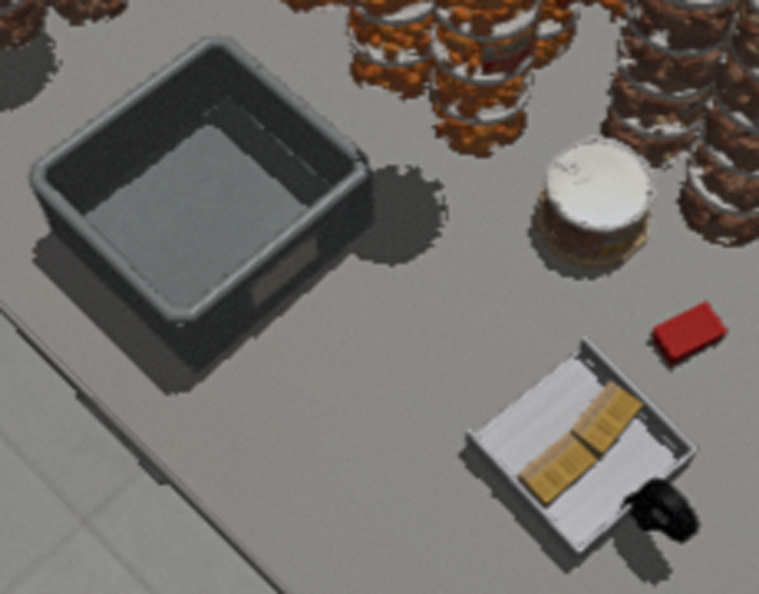

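View pics/c2.png

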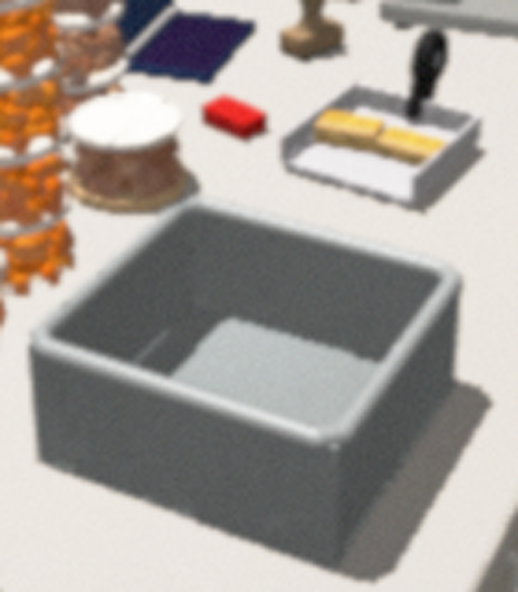

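The pads are two yellow blocks in the tray at c1 (560,470) and (607,418); the red one at (690,330) lies outside, so I rule it out. The tray's open front faces the box's near side, c1 edge (370,165)-(178,320). Next I fit both poses.

```bash
cat > fit.py <<'E'
from h import *
from scipy.optimize import least_squares
S=r.capture('scene');D=r.capture('side')
u1=lambda p:((p[0]+.5)/3.3-.5+145,(p[1]+.5)/3.3-.5+122)
u2=lambda p:((p[0]+.5)/3.7-.5+200,(p[1]+.5)/3.7-.5+180)
def W(q,X):
    X=np.array(X)/1e3;c,s=np.cos(q[2]),np.sin(q[2]);return [q[0]+c*X[0]-s*X[1],q[1]+s*X[0]+c*X[1],X[2]]
def fit(obs,q0):
    f=lambda q:np.concatenate([proj(c,W(q,X))-np.array(p) for c,X,p in obs])
    s=least_squares(f,q0,loss='soft_l1');print(np.round(s.x,4),np.degrees(s.x[2]),np.round(s.fun,1).tolist());return s.x
# box
h=76.5;w=81.5
b=[(D,(-h,w,72),u1((368,167))),(D,(-h,-w,72),u1((178,318))),(D,(h,-w,72),u1((35,172))),(D,(h,w,72),u1((218,42))),
   (S,(-h,w,72),u2((200,207))),(S,(-h,-w,72),u2((458,270))),(S,(h,-w,72),u2((333,438))),(S,(h,w,72),u2((36,340)))]
t=[(D,(50,50,27),u1((585,343))),(D,(50,-50,27),u1((468,432))),(D,(-50,50,27),u1((694,450))),(D,(-50,-50,27),u1((580,545))),(D,(-68,0,50),u1((668,510))),
   (S,(-50,50,27),u2((360,88))),(S,(-50,-50,27),u2((480,120))),(S,(50,50,27),u2((283,150))),(S,(50,-50,27),u2((418,165))),(S,(-68,0,50),u2((431,57)))]
c0=at(D,205,176,.075);t0=at(D,321,258,.02);yaw=np.arctan2(*(c0-t0)[1::-1]);print(c0,t0,yaw)
B=fit(b,[c0[0],c0[1],yaw]);T=fit(t,[t0[0],t0[1],yaw])
# tray free of its grip check
print('grip',W(T,(-68,0,50)),'rim',W(B,(-73.5,0,75)))
np.save('B.npy',B);np.save('T.npy',T)
E
python3 fit.py
```

```text
[ 0.45291345 -0.04967565  0.075     ] [ 0.5038965  -0.33172157  0.02      ] 1.7496267655931388
[ 0.4618 -0.0464  3.1836] 182.40491041105938 [4.5, -0.0, 7.8, -87.1, -1.7, 0.5, -2.3, 86.7, -3.8, -5.0, -116.9, 21.7, 0.4, 0.3, 112.4, -24.4]
[ 0.5041 -0.3308  3.0316] 173.69884756974565 [-2.1, 65.3, -0.6, 0.7, 1.5, 1.5, 1.8, -62.2, 0.1, -44.3, -0.1, -3.0, -52.7, 3.2, 55.4, -10.4, 0.5, 1.9, -34.9, 2.7]
grip [np.float64(0.5716466030059417), np.float64(-0.338233249610184), np.float64(0.05)] rim [np.float64(0.5352621272726121), np.float64(-0.043268372772676186), np.float64(0.075)]
```

```bash
sed -i 's/X=np.array(X)\/1e3;/X=np.array(X)\/1e3*M;/; s/^def W(q,X)/M=np.array([1,-1,1])\ndef W(q,X)/' fit.py; python3 fit.py
```

```text
[ 0.45291345 -0.04967565  0.075     ] [ 0.5038965  -0.33172157  0.02      ] 1.7496267655931388
[ 0.4589 -0.0428  1.5418] 88.33945973626386 [2.4, 0.1, -0.1, 3.0, -3.8, -0.0, 0.4, -3.7, -3.0, -4.0, 2.6, -0.1, 0.7, 2.3, -4.2, -0.6]
[ 0.5056 -0.3286  1.4733] 84.41147273092871 [-0.4, -2.2, -0.9, -0.1, 1.2, -0.2, -0.4, 2.8, -0.1, 0.2, -1.3, -2.8, 1.1, -2.2, -0.4, -4.5, -0.1, 2.2, 0.1, -0.5]
grip [np.float64(0.49900392780646463), np.float64(-0.39629384452894734), np.float64(0.05)] rim [np.float64(0.4568075655182273), np.float64(-0.11629466247156775), np.float64(0.075)]
```

```bash
cat >> h.py <<'E'
def pose(x,y,z,yaw,lean,tip=0):
    """TCP target: tool y along -(tray y); lean back by 'lean' deg, tip forward"""
    a=np.radians(yaw); f=np.array([np.cos(a),np.sin(a),0]); l=np.array([-f[1],f[0],0]); L=np.radians(lean-tip)
    tz=np.array([0,0,-1])*np.cos(L)+f*np.sin(L); ty=-l; tx=np.cross(ty,tz)
    return np.array([x,y,z]),np.stack([tx,ty,tz],1)
def delta(p,R,o=None):
    o=o or r.get_obs(); R0=Ro.from_quat(o['eef_rot']).as_matrix()
    print('dpos mm',np.round(R0.T@(p-np.array(o['tool_pos']))*1e3,1).tolist(),'rot deg',np.round(np.degrees(Ro.from_matrix(R0.T@R).as_rotvec()),2).tolist())
E
python3 - <<'E'
from h import *
c=r.capture('side')
for n,u,v,z in(('spool base',375,392,0),('spool base',465,275,.05),('spool top',430,300,.2),('can',325,195,0),('st1',290,163,0),('st2',368,190,0),('st3',145,133,0),('st4',263,145,0),('st5',238,120,0)):
    print(n,np.round(at(c,u,v,z),3))
p,R=pose(.50,-.40,.33,84.4,0);delta(p,R)
p,R=pose(.50,-.40,.33,84.4,35);delta(p,R)
E
```

```text
spool base [ 0.386 -0.562  0.   ]
spool base [ 0.658 -0.557  0.05 ]
spool top [ 0.5   -0.522  0.2  ]
can [ 0.631 -0.237  0.   ]
st1 [ 0.64  -0.123  0.   ]
st2 [ 0.709 -0.298  0.   ]
st3 [0.458 0.188 0.   ]
st4 [ 0.633 -0.041 -0.   ]
st5 [0.644 0.056 0.   ]
dpos mm [396.8, -122.4, -98.7] rot deg [0.0, 0.0, -71.35]
dpos mm [396.8, -122.4, -98.7] rot deg [21.76, 30.31, -69.0]
```

Run:
```python
from h import *
c=r.capture('scene');o=-np.array(c['R']).T@np.array(c['t'])
for n,u,v in(('motor box near-top',333,122),('spool top',352,106),('spool base near edge L',307,178),('base R',388,190)):
    _,d=ray(c,u,v)
    for y in(-.48,-.53,-.58,-.63): print(n,np.round(o+d*(y-o[1])/d[1],3))
```

```text
motor box near-top [ 0.495 -0.48   0.22 ]
motor box near-top [ 0.51  -0.53   0.207]
motor box near-top [ 0.526 -0.58   0.194]
motor box near-top [ 0.542 -0.63   0.18 ]
spool top [ 0.449 -0.48   0.265]
spool top [ 0.463 -0.53   0.254]
spool top [ 0.476 -0.58   0.243]
spool top [ 0.489 -0.63   0.232]
spool base near edge L [ 0.558 -0.48   0.054]
spool base near edge L [ 0.578 -0.53   0.032]
spool base near edge L [ 0.597 -0.58   0.01 ]
spool base near edge L [ 0.616 -0.63  -0.011]
base R [ 0.335 -0.48   0.062]
base R [ 0.342 -0.53   0.041]
base R [ 0.35  -0.58   0.019]
base R [ 0.357 -0.63  -0.002]
```

Emit:
{"op": "apply_moves", "data": {
  "commands": [
    {"delta_pos":[0,0,-130],"rot":[0,0,0],"gripper":60},
    {"delta_pos":[0,0,-130],"rot":[0,0,0],"gripper":60},
    {"delta_pos":[0,0,-130],"rot":[0,0,0],"gripper":60}
  ]
}}

```text
clock: 1.1
tool_pos: [0.1414, -0.6094, 0.3654]
eef_rot: [0.994, 0.114, 0.0, 0.002]
wrist_force: [0.5, -0.5, 0.1]
opening: 0.0601
gripper_force: 0.0
```

Run:
```python
from h import *
p,R=pose(.49,-.40,.30,84.4,0);delta(p,R)
```

```text
dpos mm [386.8, -125.6, 65.0] rot deg [0.23, 0.14, -71.35]
```

Emit:
{"op": "apply_moves", "data": {
  "commands": [
    {"delta_pos":[387,-126,0],"rot":[0,0,-71.35],"gripper":60},
    {"delta_pos":[387,-126,0],"rot":[0,0,-71.35],"gripper":60},
    {"delta_pos":[387,-126,0],"rot":[0,0,-71.35],"gripper":60},
    {"delta_pos":[387,-126,0],"rot":[0,0,-71.35],"gripper":60},
    {"delta_pos":[387,-126,0],"rot":[0,0,-71.35],"gripper":60},
    {"delta_pos":[387,-126,0],"rot":[0,0,-71.35],"gripper":60},
    {"delta_pos":[387,-126,0],"rot":[0,0,-71.35],"gripper":60},
    {"delta_pos":[387,-126,0],"rot":[0,0,-71.35],"gripper":60}
  ]
}}

```text
clock: 1.9
tool_pos: [0.4851, -0.4012, 0.3616]
eef_rot: [0.754, 0.657, -0.0, 0.0]
wrist_force: [0.5, -0.3, -0.6]
opening: 0.0601
gripper_force: 0.0
```

Run:
```python
from h import *
print(np.round(r.get_obs()['joint_pos'],2))
p,R=pose(.457,-.11,.36,87,-40);delta(p,R)
```

```text
[ 0.98  0.49 -0.59  1.24  0.26  1.49  0.29]
dpos mm [284.6, -67.7, 1.4] rot deg [-1.68, -39.95, -4.68]
```

Emit:
{"op": "apply_moves", "data": {
  "commands": [
    {"delta_pos":[285,-68,0],"rot":[-1.7,-40,-4.7],"gripper":60},
    {"delta_pos":[285,-68,0],"rot":[-1.7,-40,-4.7],"gripper":60},
    {"delta_pos":[285,-68,0],"rot":[-1.7,-40,-4.7],"gripper":60},
    {"delta_pos":[285,-68,0],"rot":[-1.7,-40,-4.7],"gripper":60},
    {"delta_pos":[285,-68,0],"rot":[-1.7,-40,-4.7],"gripper":60},
    {"delta_pos":[285,-68,0],"rot":[-1.7,-40,-4.7],"gripper":60},
    {"delta_pos":[285,-68,0],"rot":[-1.7,-40,-4.7],"gripper":60},
    {"delta_pos":[285,-68,0],"rot":[-1.7,-40,-4.7],"gripper":60}
  ]
}}

```text
clock: 2.7
tool_pos: [0.4575, -0.1095, 0.3614]
eef_rot: [0.682, 0.646, -0.248, 0.235]
wrist_force: [-0.3, -1.1, -0.4]
opening: 0.0597
gripper_force: 0.0
```

Run:
```python
from h import *
print(np.round(r.get_obs()['joint_pos'],2))
p,R=pose(.457,-.11,.36,87,-40);delta(p,R)
p,R=pose(.457,-.11,.22,87,-50);delta(p,R)
```

```text
[ 0.19  0.29 -0.66  1.77  0.76  1.57 -0.71]
dpos mm [0.5, -0.5, 1.4] rot deg [-0.08, 0.01, -0.1]
dpos mm [90.5, -0.5, 108.6] rot deg [-0.09, -9.99, -0.09]
```

Run:
```python
from h import *
o=r.get_obs();c=r.capture('wrist');cv2.imwrite('pics/w1.png',c['frame']);c=wc(o,c)
import pickle;pickle.dump(c,open('w1.pkl','wb'))
B=np.load('B.npy');T=np.load('T.npy');M=np.array([1,-1,1])
def W(q,X):
    X=np.array(X)/1e3*1.;a=q[2];return np.array([q[0]+np.cos(a)*X[0]-np.sin(a)*X[1],q[1]+np.sin(a)*X[0]+np.cos(a)*X[1],X[2]])
for X in((-73.5,-70,75),(-73.5,70,75),(-73.5,0,75)):print('rim',np.round(proj(c,W(B,X))))
for X in((50,50,27),(50,-50,27),(-50,50,27),(-50,-50,27),(-68,0,50),(50,-50,6),(50,50,6)):print('tray',X,np.round(proj(c,W(T,X))))
```

```text
rim [355. -27.]
rim [194. -22.]
rim [274. -24.]
tray (50, 50, 27) [285.  88.]
tray (50, -50, 27) [361.  90.]
tray (-50, 50, 27) [280. 141.]
tray (-50, -50, 27) [345. 143.]
tray (-68, 0, 50) [312. 161.]
tray (50, -50, 6) [359.  80.]
tray (50, 50, 6) [284.  77.]
```

View pics/w1.png

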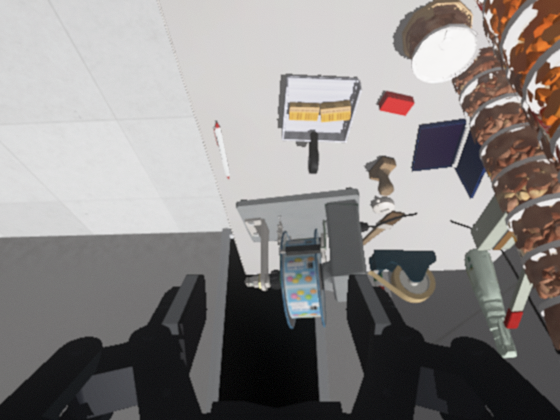

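The wrist view shows the tray at (318,107), the grip at (313,152) and the red pad at (396,104), with fitted corners within a few px. Next an upright look that covers both tray and rim.

Run:
```python
from h import *
p,R=pose(.48,-.27,.42,86,0);delta(p,R)
```

```text
dpos mm [-158.1, 32.0, 56.3] rot deg [0.23, 40.04, 0.65]
```

Emit:
{"op": "apply_moves", "data": {
  "commands": [
    {"delta_pos":[-180,32,75],"rot":[0.2,40,0.6],"gripper":60},
    {"delta_pos":[-180,32,75],"rot":[0.2,40,0.6],"gripper":60},
    {"delta_pos":[-180,32,75],"rot":[0.2,40,0.6],"gripper":60},
    {"delta_pos":[-180,32,75],"rot":[0.2,40,0.6],"gripper":60},
    {"delta_pos":[-180,32,75],"rot":[0.2,40,0.6],"gripper":60},
    {"delta_pos":[-180,32,75],"rot":[0.2,40,0.6],"gripper":60}
  ]
}}

```text
clock: 3.35
tool_pos: [0.4742, -0.3108, 0.4184]
eef_rot: [0.738, 0.675, 0.0, -0.001]
wrist_force: [0.6, -0.3, -1.0]
opening: 0.0601
gripper_force: 0.0
```

Run:
```python
from h import *
o=r.get_obs();print(o['tool_pos']);c=r.capture('wrist');cv2.imwrite('pics/w2.png',cv2.resize(c['frame'],(800,600),interpolation=cv2.INTER_CUBIC));c=wc(o,c)
import pickle;pickle.dump(c,open('w2.pkl','wb'))
B=np.load('B.npy');T=np.load('T.npy')
def W(q,X):
    X=np.array(X)/1e3*1.;a=q[2];return np.array([q[0]+np.cos(a)*X[0]-np.sin(a)*X[1],q[1]+np.sin(a)*X[0]+np.cos(a)*X[1],X[2]])
s=800/560
for X in((-73.5,-70,75),(-73.5,70,75),(-73.5,0,75)):print('rim',np.round(s*proj(c,W(B,X))))
for X in((50,50,27),(50,-50,27),(-50,50,27),(-50,-50,27),(-68,0,50),(50,-50,6),(50,50,6)):print('tray',X,np.round(s*proj(c,W(T,X))))
```

```text
[ 0.47415148 -0.31083602  0.41843338]
rim [436. -14.]
rim [265.  -2.]
rim [351.  -8.]
tray (50, 50, 27) [377. 183.]
tray (50, -50, 27) [477. 184.]
tray (-50, 50, 27) [377. 280.]
tray (-50, -50, 27) [471. 281.]
tray (-68, 0, 50) [425. 303.]
tray (50, -50, 6) [474. 182.]
tray (50, 50, 6) [377. 182.]
```

View pics/w2.png

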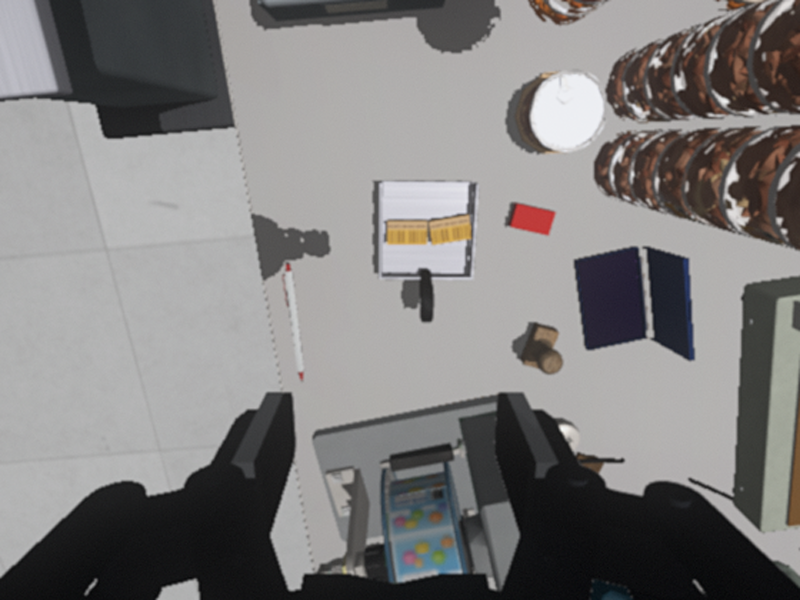

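The tray's observed corners are within 2 px (~2 mm) of the fit at (375,181)-(473,278), and the grip is at (427,297). The box is only just at the top edge, so I take one look at the rim.

Emit:
{"op": "apply_moves", "data": {
  "commands": [
    {"delta_pos":[160,0,50],"gripper":60},
    {"delta_pos":[160,0,50],"gripper":60},
    {"delta_pos":[160,0,50],"gripper":60},
    {"delta_pos":[160,0,50],"gripper":60},
    {"delta_pos":[160,0,50],"gripper":60}
  ]
}}

```text
validation failed for argument at $.co...
```

Run:
```python
from h import *
o=r.get_obs();print(o['tool_pos']);c=r.capture('wrist');s=800/560
c=wc(o,c)
import pickle;pickle.dump(c,open('w3.pkl','wb'))
im=cv2.resize(c['frame'],(800,600),interpolation=cv2.INTER_CUBIC)
B=np.load('B.npy');T=np.load('T.npy')
def W(q,X):
    X=np.array(X)/1e3*1.;a=q[2];return np.array([q[0]+np.cos(a)*X[0]-np.sin(a)*X[1],q[1]+np.sin(a)*X[0]+np.cos(a)*X[1],X[2]])
for X in((-73.5,-60,75),(-73.5,60,75),(-73.5,0,75),(73.5,0,75),(0,78.5,75),(0,-78.5,75)):
    p=s*proj(c,W(B,X));print('rim',X,np.round(p))
    cv2.circle(im,tuple(int(v) for v in p),3,(0,0,255),1)
cv2.imwrite('pics/w3.png',im)
```

```text
[ 0.47526919 -0.30632433  0.41834973]
rim (-73.5, -60, 75) [425.  -7.]
rim (-73.5, 60, 75) [278.   2.]
rim (-73.5, 0, 75) [351.  -3.]
rim (73.5, 0, 75) [ 335. -231.]
rim (0, 78.5, 75) [ 243. -104.]
rim (0, -78.5, 75) [ 445. -117.]
```

View pics/w3.png

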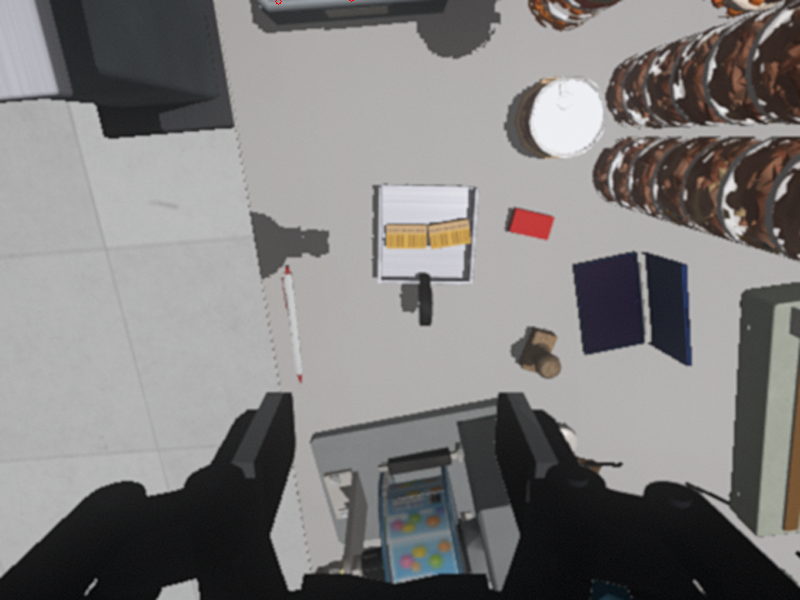

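The move was refused because rows need "rot", so the view hasn't changed. I'll send it again.

Emit:
{"op": "apply_moves", "data": {
  "commands": [
    {"delta_pos":[160,0,50],"rot":[0,0,0],"gripper":60},
    {"delta_pos":[160,0,50],"rot":[0,0,0],"gripper":60},
    {"delta_pos":[160,0,50],"rot":[0,0,0],"gripper":60},
    {"delta_pos":[160,0,50],"rot":[0,0,0],"gripper":60},
    {"delta_pos":[160,0,50],"rot":[0,0,0],"gripper":60},
    {"delta_pos":[160,0,50],"rot":[0,0,0],"gripper":60}
  ]
}}

```text
clock: 4.05
tool_pos: [0.4888, -0.1385, 0.3699]
eef_rot: [0.73, 0.683, -0.001, 0.001]
wrist_force: [-0.2, -0.6, 0.5]
opening: 0.06
gripper_force: 0.0
```

Run:
```python
from h import *
o=r.get_obs();print(o['tool_pos']);c=r.capture('wrist');s=800/560
c=wc(o,c)
import pickle;pickle.dump(c,open('w3.pkl','wb'))
im=cv2.resize(c['frame'],(800,600),interpolation=cv2.INTER_CUBIC)
B=np.load('B.npy');T=np.load('T.npy')
def W(q,X):
    X=np.array(X)/1e3*1.;a=q[2];return np.array([q[0]+np.cos(a)*X[0]-np.sin(a)*X[1],q[1]+np.sin(a)*X[0]+np.cos(a)*X[1],X[2]])
for X in((-73.5,-60,75),(-73.5,60,75),(-73.5,0,75),(73.5,0,75),(0,78.5,75),(0,-78.5,75)):
    p=s*proj(c,W(B,X));print('rim',X,np.round(p))
    cv2.circle(im,tuple(int(v) for v in p),3,(0,0,255),1)
for X in((50,50,27),(50,-50,27),(-50,50,27),(-50,-50,27),(-68,0,50)):
    cv2.circle(im,tuple(int(v) for v in s*proj(c,W(T,X))),3,(0,200,0),1)
cv2.imwrite('pics/w4.png',im)
```

```text
[ 0.48879814 -0.13850767  0.36993256]
rim (-73.5, -60, 75) [425. 209.]
rim (-73.5, 60, 75) [280. 214.]
rim (-73.5, 0, 75) [352. 211.]
rim (73.5, 0, 75) [340.  12.]
rim (0, 78.5, 75) [247. 121.]
rim (0, -78.5, 75) [446. 113.]
```

View pics/w4.png

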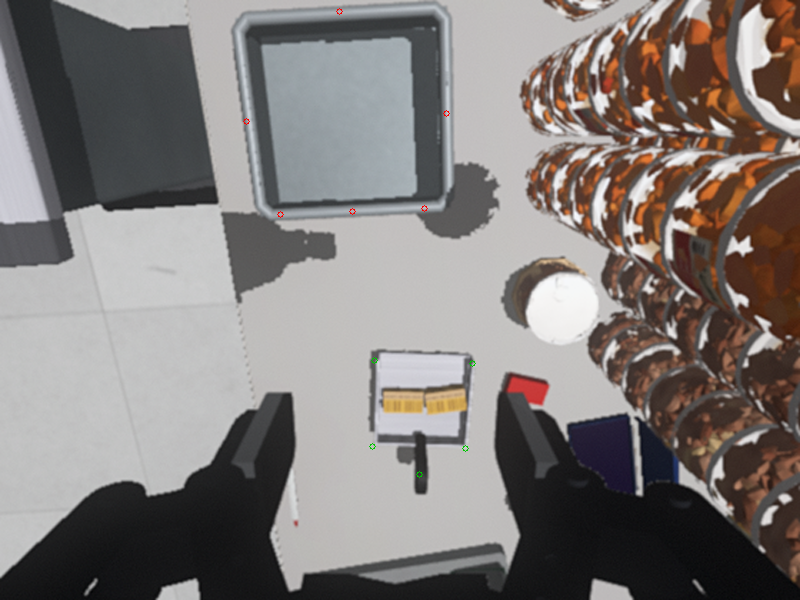

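Rim dots land on the bead (front bead mid at (352,211)), so the box fit holds. The tray (371-473, 351-440) sits about 4 mm further +y than fitted, so I use grip y ≈ -0.392. Now the pre-grasp.

Run:
```python
from h import *
T=np.load('T.npy');T[1]+=.004;np.save('T.npy',T)
g=np.array([.499,-.392,.050])
p,R=pose(*g,84.4,30);tz=R[:,2]
print(tz); delta(g+tz*(.019-.12),R)
```

```text
[ 0.04879145  0.4976137  -0.8660254 ]
dpos mm [-301.3, 25.8, 233.1] rot deg [-0.39, 30.12, 1.62]
```

Emit:
{"op": "apply_moves", "data": {
  "commands": [
    {"delta_pos":[-290,26,190],"rot":[-0.4,30,1.6],"gripper":45},
    {"delta_pos":[-290,26,190],"rot":[-0.4,30,1.6],"gripper":45},
    {"delta_pos":[-290,26,190],"rot":[-0.4,30,1.6],"gripper":45},
    {"delta_pos":[-290,26,190],"rot":[-0.4,30,1.6],"gripper":45},
    {"delta_pos":[-290,26,190],"rot":[-0.4,30,1.6],"gripper":45},
    {"delta_pos":[-290,26,190],"rot":[-0.4,30,1.6],"gripper":45},
    {"delta_pos":[-290,26,190],"rot":[-0.4,30,1.6],"gripper":45},
    {"delta_pos":[-290,26,190],"rot":[-0.4,30,1.6],"gripper":45}
  ]
}}

```text
clock: 4.9
tool_pos: [0.4904, -0.4372, 0.1717]
eef_rot: [0.719, 0.645, 0.19, -0.176]
wrist_force: [0.1, -0.8, -1.0]
opening: 0.045
gripper_force: 0.0
```

Run:
```python
from h import *
o=r.get_obs();c=wc(o,r.capture('wrist'))
T=np.load('T.npy')
g=np.array([.499,-.392,.050]);print(o['tool_pos'],np.round(proj(c,g)),[(q['p'],q['extent']) for q in r.search_frame('tray_grip',c)])
m=c['frame'].max(2)<45
p=proj(c,g).astype(int);cv2.imwrite('pics/w5.png',c['frame'])
p,R=pose(*g,84.4,30);delta(g+R[:,2]*.019,R)
```

```text
[ 0.4904492  -0.43715817  0.17165035] [281. 231.] [(0.96, [226.7, 111.7, 338.9, 260.5]), (0.68, [236.2, 151.0, 284.4, 185.5])]
dpos mm [-29.3, 1.4, 149.4] rot deg [-0.04, -0.07, -0.21]
```

View pics/w5.png

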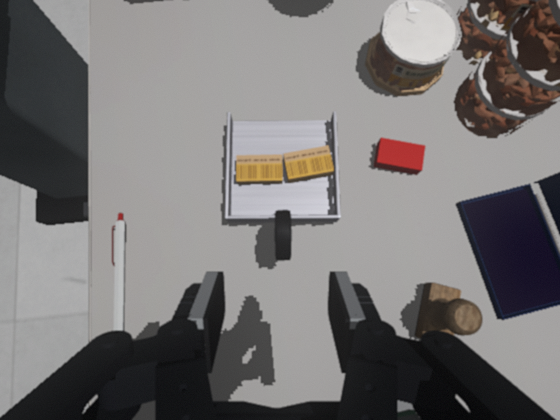

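The picture shows the grip disc at (283,236) between the fingers, predicted at (281,231): shift +2 mm x and -3 mm y. The yellow pads are in the tray at (258,168) and (309,163). Now I descend and grip.

Emit:
{"op": "apply_moves", "data": {
  "commands": [
    {"delta_pos":[-32,3.5,40],"rot":[0,0,-0.2],"gripper":45},
    {"delta_pos":[-32,3.5,80],"rot":[0,0,-0.2],"gripper":45},
    {"delta_pos":[-32,3.5,110],"rot":[0,0,-0.2],"gripper":45},
    {"delta_pos":[-32,3.5,130],"rot":[0,0,-0.2],"gripper":45},
    {"delta_pos":[-32,3.5,148],"rot":[0,0,-0.2],"gripper":45},
    {"delta_pos":[-32,3.5,148],"rot":[0,0,-0.2],"gripper":45},
    {"delta_pos":[-32,3.5,148],"rot":[0,0,-0.2],"gripper":45}
  ]
}}

```text
clock: 5.7
tool_pos: [0.5038, -0.3843, 0.0371]
eef_rot: [0.714, 0.651, 0.192, -0.173]
wrist_force: [0.9, 0.7, -0.3]
opening: 0.0446
gripper_force: 0.0
```

Emit:
{"op": "apply_moves", "data": {
  "commands": [
    {"delta_pos":[0,0,0],"rot":[0,0,0],"gripper":0},
    {"delta_pos":[0,0,0],"rot":[0,0,0],"gripper":0},
    {"delta_pos":[0,0,0],"rot":[0,0,0],"gripper":0},
    {"delta_pos":[0,0,0],"rot":[0,0,0],"gripper":0},
    {"delta_pos":[0,0,0],"rot":[0,0,0],"gripper":0},
    {"delta_pos":[0,0,0],"rot":[0,0,0],"gripper":0},
    {"delta_pos":[0,0,0],"rot":[0,0,0],"gripper":0},
    {"delta_pos":[0,0,0],"rot":[0,0,0],"gripper":0}
  ],
  "force": 90
}}

```text
clock: 6.5
tool_pos: [0.5031, -0.3848, 0.0367]
eef_rot: [0.714, 0.65, 0.192, -0.173]
wrist_force: [-2.0, -1.2, 6.8]
opening: 0.011
gripper_force: 87.8
```

Run:
```python
from h import *
o=r.get_obs();R=Ro.from_quat(o['eef_rot']).as_matrix();p=np.array(o['tool_pos']);print(p,p-.019*R[:,2],np.round(R,3).tolist(),o['wrist_force'],o['opening'],np.round(o['joint_pos'],2))
print(np.round(R.T@[0,0,.10]*1e3,1))
```

```text
[ 0.50312935 -0.38482177  0.03671189] [ 0.5022039  -0.3942561   0.05317812] [[0.081, 0.996, 0.049], [0.863, -0.094, 0.497], [0.499, 0.002, -0.867]] [-2.00061177 -1.20596147  6.79451234] 0.011041635441369746 [ 1.09  0.96 -0.54  1.38  0.01  1.19  0.59]
[ 49.9   0.2 -86.7]
```

Emit:
{"op": "apply_moves", "data": {
  "commands": [
    {"delta_pos":[15,0,-26],"rot":[0,0,0],"gripper":0},
    {"delta_pos":[35,0,-61],"rot":[0,0,0],"gripper":0},
    {"delta_pos":[55,0,-95],"rot":[0,0,0],"gripper":0},
    {"delta_pos":[70,0,-121],"rot":[0,0,0],"gripper":0},
    {"delta_pos":[70,0,-121],"rot":[0,0,0],"gripper":0}
  ]
}}

```text
clock: 7.0
tool_pos: [0.505, -0.385, 0.1802]
eef_rot: [0.714, 0.651, 0.192, -0.17]
wrist_force: [0.4, 0.1, -2.8]
opening: 0.0108
gripper_force: 88.0
```

Run:
```python
from h import *
import pickle
c=pickle.load(open('w3.pkl','rb'));g=cv2.cvtColor(c['frame'],cv2.COLOR_BGR2GRAY)
B=np.load('B.npy')
def W(q,X):
    X=np.array(X)/1e3;a=q[2];return np.array([q[0]+np.cos(a)*X[0]-np.sin(a)*X[1],q[1]+np.sin(a)*X[0]+np.cos(a)*X[1],X[2]])
for yb in(55,0,-55):
    e=[proj(c,W(B,(-73.5+d,yb,70))) for d in(-5,5)]; u=int(round(e[0][0]))
    print(np.round(e,1).tolist(), 'v138..', g[138:158,u-2:u+3].mean(1).astype(int).tolist())
o=r.get_obs();print(o['tool_pos'],o['wrist_force'],o['opening'],o['gripper_force'])
```

```text
[[201.7, 153.3], [200.8, 144.9]] v138.. [146, 147, 142, 108, 67, 56, 60, 79, 114, 141, 158, 167, 167, 154, 134, 132, 164, 186, 188, 187]
[[247.2, 151.5], [246.7, 143.1]] v138.. [159, 128, 83, 61, 64, 94, 126, 148, 167, 176, 169, 150, 133, 137, 171, 189, 191, 190, 190, 190]
[[292.9, 149.8], [292.7, 141.3]] v138.. [63, 61, 69, 102, 134, 157, 182, 189, 172, 147, 124, 106, 104, 118, 139, 159, 175, 186, 192, 191]
[ 0.50496349 -0.38500229  0.18015709] [ 0.350353    0.07888718 -2.84212855] 0.01079530699131647 88.03817868232727
```

```bash
cat >> h.py <<'E'
C=np.array([.4568,-.1163,.070]);YAW=88.3
def tipped(th,up=0,bx=33.,C=C,yaw=YAW,lean=29.8,lift=0):
    a=np.radians(yaw);f=np.array([np.cos(a),np.sin(a),0]);t=np.radians(th);x,z=(-57.8-bx)/1e3,(36.7-1+lift)/1e3
    p=C+f*(x*np.cos(t)+z*np.sin(t))+np.array([0,0,-x*np.sin(t)+z*np.cos(t)+up])
    return p,pose(0,0,0,yaw,lean,th)[1]
E
python3 - <<'E'
from h import *
delta(*tipped(0,.06))
E
```

```text
dpos mm [142.8, -67.5, 97.5] rot deg [2.24, 0.12, -2.99]
```

Emit:
{"op": "apply_moves", "data": {
  "commands": [
    {"delta_pos":[4,-2,3],"rot":[0,0,0],"gripper":0},
    {"delta_pos":[13,-6,9],"rot":[0.2,0,-0.3],"gripper":0},
    {"delta_pos":[27,-13,18],"rot":[0.4,0,-0.6],"gripper":0},
    {"delta_pos":[43,-20,29],"rot":[0.7,0,-0.9],"gripper":0},
    {"delta_pos":[60,-28,41],"rot":[0.9,0,-1.2],"gripper":0},
    {"delta_pos":[77,-36,53],"rot":[1.2,0,-1.6],"gripper":0},
    {"delta_pos":[94,-44,64],"rot":[1.5,0.1,-2],"gripper":0},
    {"delta_pos":[109,-51,74],"rot":[1.7,0.1,-2.3],"gripper":0}
  ]
}}

```text
clock: 7.8
tool_pos: [0.4629, -0.2466, 0.1637]
eef_rot: [0.698, 0.667, 0.186, -0.183]
wrist_force: [0.3, -0.4, -2.9]
opening: 0.0108
gripper_force: 88.0
```

Run:
```python
from h import *
delta(*tipped(0,.06));delta(*tipped(0,.02))
```

```text
dpos mm [34.8, -10.5, 18.0] rot deg [0.04, -0.39, -0.89]
dpos mm [14.7, -10.2, 52.6] rot deg [0.04, -0.39, -0.89]
```

Emit:
{"op": "apply_moves", "data": {
  "commands": [
    {"delta_pos":[13,-6,9],"rot":[0.2,0,-0.3],"gripper":0},
    {"delta_pos":[23,-11,16],"rot":[0.4,0,-0.5],"gripper":0},
    {"delta_pos":[30,-15,21],"rot":[0.5,0,-0.7],"gripper":0},
    {"delta_pos":[33.8,-16.5,23.5],"rot":[0.5,0,-0.7],"gripper":0},
    {"delta_pos":[33.8,-16.5,23.5],"rot":[0.5,0,-0.7],"gripper":0},
    {"delta_pos":[33.8,-16.5,23.5],"rot":[0.5,0,-0.7],"gripper":0}
  ]
}}

```text
clock: 8.4
tool_pos: [0.45, -0.2072, 0.1619]
eef_rot: [0.694, 0.672, 0.184, -0.183]
wrist_force: [-0.4, -0.5, -2.9]
opening: 0.0107
gripper_force: 88.0
```

Run:
```python
from h import *
delta(*tipped(0,.06));delta(*tipped(0,.003));delta(*tipped(0,-.001))
c=r.capture('side');cv2.imwrite('pics/s2.png',cv2.resize(c['frame'][100:280,130:370],None,fx=3.3,fy=3.3,interpolation=cv2.INTER_CUBIC))
```

```text
dpos mm [2.1, 4.1, -3.2] rot deg [-0.27, -0.27, -0.18]
dpos mm [-26.5, 4.4, 46.2] rot deg [-0.27, -0.27, -0.18]
dpos mm [-28.5, 4.4, 49.6] rot deg [-0.27, -0.27, -0.18]
```

```bash
cat > chk.py <<'E'
from h import *
o=r.get_obs();R=Ro.from_quat(o['eef_rot']).as_matrix();p=np.array(o['tool_pos'])
# tray axes from tool: lean 29.8 at level
L=np.radians(29.8);tx,ty,tz=R.T
ft=np.sin(L)*tz+np.cos(L)*tx; up=-np.cos(L)*tz+np.sin(L)*tx; l=-ty
def TP(X): X=np.array(X)/1e3; return p+ft*(X[0]+.0578)+l*X[1]+up*(X[2]-.0367)
print('tray axis f',np.round(ft,3),'groove',np.round(TP((34,0,6)),4))
for n in('side','scene'):
    c=r.capture(n);q=r.trace('tipping_tray',c)
    P=np.array([proj(c,TP(X)) for X in [(sx*50,sy*50,z) for sx in(1,-1) for sy in(1,-1) for z in((6,27))]],np.float32)
    m=np.zeros((420,560),np.uint8);cv2.fillConvexPoly(m,cv2.convexHull(P).astype(np.int32),1)
    D=[(-68+20*np.cos(a),y,50+20*np.sin(a)) for a in np.linspace(0,6.28,24) for y in(-6,6)]
    cv2.fillConvexPoly(m,cv2.convexHull(np.array([proj(c,TP(X)) for X in D],np.float32)).astype(np.int32),1)
    for k in q[:2]:
        g=np.array(k['region'],np.uint8);best=None
        for dx in range(-10,11):
            for dy in range(-10,11):
                s=np.roll(m,(dy,dx),(0,1));i=(s&g).sum()/(s|g).sum()
                if best is None or i>best[0]:best=(round(float(i),3),dx,dy)
        J=[proj(c,TP((34,0,6))),proj(c,TP((44,0,6)))]
        print(n,k['p'],k['extent'],cv2.boundingRect(m),'iou/shift',best,'10mm fwd px',np.round(J[1]-J[0],1))
E
python3 chk.py
```

```text
tray axis f [0.03  1.    0.005] groove [ 0.4527 -0.1154  0.1317]
scene 0.94 [261.3, 167.5, 331.6, 228.2] (260, 165, 71, 61) iou/shift (0.705, 0, 2) 10mm fwd px [-2.4  2.2]
```

Emit:
{"op": "apply_moves", "data": {
  "commands": [
    {"delta_pos":[-6,1,12],"rot":[-0.1,-0.1,-0.1],"gripper":0},
    {"delta_pos":[-14,2,25],"rot":[-0.2,-0.2,-0.1],"gripper":0},
    {"delta_pos":[-21,3.5,36],"rot":[-0.3,-0.3,-0.2],"gripper":0},
    {"delta_pos":[-25,4.4,44],"rot":[-0.3,-0.3,-0.2],"gripper":0},
    {"delta_pos":[-26.5,4.4,46.2],"rot":[-0.3,-0.3,-0.2],"gripper":0},
    {"delta_pos":[-26.5,4.4,46.2],"rot":[-0.3,-0.3,-0.2],"gripper":0},
    {"delta_pos":[-26.5,4.4,46.2],"rot":[-0.3,-0.3,-0.2],"gripper":0}
  ]
}}

```text
clock: 9.35
tool_pos: [0.4543, -0.2065, 0.1093]
eef_rot: [0.693, 0.674, 0.185, -0.179]
wrist_force: [-0.3, 0.1, -3.0]
opening: 0.0111
gripper_force: 88.0
```

Run:
```python
from h import *
print(r.get_obs()['wrist_force']);delta(*tipped(0,.0));delta(*tipped(0,-.002))
```

```text
[-0.29807096  0.14275274 -3.02004828]
dpos mm [-2.3, -0.2, 2.9] rot deg [0.03, 0.02, 0.07]
dpos mm [-3.3, -0.2, 4.6] rot deg [0.03, 0.02, 0.07]
```

Emit:
{"op": "apply_moves", "data": {
  "commands": [
    {"delta_pos":[-1,0,1.5],"rot":[0,0,0],"gripper":0},
    {"delta_pos":[-2.3,-0.2,2.9],"rot":[0,0,0],"gripper":0},
    {"delta_pos":[-2.3,-0.2,2.9],"rot":[0,0,0],"gripper":0}
  ]
}}

```text
clock: 9.65
tool_pos: [0.4541, -0.2071, 0.1057]
eef_rot: [0.693, 0.673, 0.185, -0.179]
wrist_force: [0.6, -0.8, 1.4]
opening: 0.011
gripper_force: 88.9
```

Contact came at exactly the expected height, so the plate is on the bead and the groove is over it. Now I tip.

```bash
cat > tipd.py <<'E'
import sys
from h import *
for t in map(float,sys.argv[1:]): print(t,end=' ');delta(*tipped(t,0))
E
python3 tipd.py 0 4 8 12 16 20 24 28
```

```text
0.0 dpos mm [0.0, -0.0, 0.1] rot deg [0.05, 0.01, 0.05]
4.0 dpos mm [5.5, -0.0, -4.0] rot deg [0.06, -3.99, 0.05]
8.0 dpos mm [11.2, -0.0, -7.7] rot deg [0.06, -7.99, 0.05]
12.0 dpos mm [17.2, 0.0, -11.0] rot deg [0.06, -11.99, 0.04]
16.0 dpos mm [23.4, 0.0, -13.8] rot deg [0.06, -15.99, 0.04]
20.0 dpos mm [29.7, 0.0, -16.2] rot deg [0.06, -19.99, 0.04]
24.0 dpos mm [36.2, 0.0, -18.2] rot deg [0.06, -23.99, 0.04]
28.0 dpos mm [42.9, 0.0, -19.7] rot deg [0.06, -27.99, 0.04]
```

Emit:
{"op": "apply_moves", "data": {
  "commands": [
    {"delta_pos":[5.5,0,-4],"rot":[0,-4,0],"gripper":0},
    {"delta_pos":[11.2,0,-7.7],"rot":[0,-8,0],"gripper":0},
    {"delta_pos":[17.2,0,-11],"rot":[0,-12,0],"gripper":0},
    {"delta_pos":[23.4,0,-13.8],"rot":[0,-16,0],"gripper":0},
    {"delta_pos":[29.7,0,-16.2],"rot":[0,-20,0],"gripper":0},
    {"delta_pos":[36.2,0,-18.2],"rot":[0,-24,0],"gripper":0},
    {"delta_pos":[36.2,0,-18.2],"rot":[0,-24,0],"gripper":0}
  ],
  "force": 110
}}

```text
clock: 10.35
tool_pos: [0.4551, -0.1814, 0.1404]
eef_rot: [0.714, 0.698, 0.036, -0.034]
wrist_force: [0.0, -0.1, -3.2]
opening: 0.0107
gripper_force: 108.0
```

```bash
python3 tipd.py 24 29 34 39 44 49 54 59; python3 chk.py
```

```text
24.0 dpos mm [-3.4, -0.3, 0.6] rot deg [0.1, 0.08, 0.39]
29.0 dpos mm [3.4, -0.2, -4.5] rot deg [0.11, -4.92, 0.39]
34.0 dpos mm [10.7, -0.1, -8.9] rot deg [0.13, -9.92, 0.38]
39.0 dpos mm [18.3, -0.1, -12.7] rot deg [0.15, -14.92, 0.38]
44.0 dpos mm [26.3, -0.0, -15.8] rot deg [0.16, -19.92, 0.37]
49.0 dpos mm [34.4, 0.0, -18.2] rot deg [0.18, -24.92, 0.37]
54.0 dpos mm [42.8, 0.1, -19.8] rot deg [0.2, -29.92, 0.36]
59.0 dpos mm [51.2, 0.2, -20.8] rot deg [0.21, -34.92, 0.35]
tray axis f [ 0.022  0.913 -0.408] groove [ 0.4569 -0.1101  0.0749]
side 0.61 [201.4, 184.6, 273.9, 227.2] (199, 167, 72, 59) iou/shift (0.374, 3, 3) 10mm fwd px [-2.8 -1.8]
scene 0.93 [256.6, 178.9, 324.6, 253.5] (256, 179, 69, 77) iou/shift (0.684, 0, 1) 10mm fwd px [-2.1  4.1]
```

Emit:
{"op": "apply_moves", "data": {
  "commands": [
    {"delta_pos":[3.4,0,-4.2],"rot":[0,-5,0.3],"gripper":0},
    {"delta_pos":[10.7,0,-8.6],"rot":[0,-10,0.4],"gripper":0},
    {"delta_pos":[18.3,0,-12.4],"rot":[0.1,-15,0.4],"gripper":0},
    {"delta_pos":[26.3,0,-15.5],"rot":[0.1,-20,0.4],"gripper":0},
    {"delta_pos":[34.4,0,-18],"rot":[0.2,-25,0.4],"gripper":0},
    {"delta_pos":[42.8,0,-19.6],"rot":[0.2,-30,0.4],"gripper":0},
    {"delta_pos":[42.8,0,-19.6],"rot":[0.2,-30,0.4],"gripper":0}
  ]
}}

```text
clock: 11.25
tool_pos: [0.4566, -0.1404, 0.1617]
eef_rot: [0.702, 0.681, -0.151, 0.145]
wrist_force: [0.2, 1.2, -1.4]
opening: 0.0106
gripper_force: 108.3
```

```bash
python3 tipd.py 54 59 64 69 74 78; python3 chk.py|grep groove
```

```text
54.0 dpos mm [-1.4, -0.5, -2.4] rot deg [-0.19, -0.02, 0.04]
59.0 dpos mm [5.4, -0.5, -7.4] rot deg [-0.19, -5.02, 0.05]
64.0 dpos mm [12.7, -0.5, -11.8] rot deg [-0.18, -10.02, 0.06]
69.0 dpos mm [20.3, -0.5, -15.6] rot deg [-0.18, -15.02, 0.07]
74.0 dpos mm [28.3, -0.5, -18.6] rot deg [-0.18, -20.02, 0.08]
78.0 dpos mm [34.8, -0.5, -20.6] rot deg [-0.18, -24.02, 0.08]
tray axis f [ 0.015  0.588 -0.809] groove [ 0.4571 -0.1113  0.0694]
```

Emit:
{"op": "apply_moves", "data": {
  "commands": [
    {"delta_pos":[5.4,-0.5,-7],"rot":[-0.2,-5,0],"gripper":0},
    {"delta_pos":[12.7,-0.5,-11.3],"rot":[-0.2,-10,0],"gripper":0},
    {"delta_pos":[20.3,-0.5,-15],"rot":[-0.2,-15,0],"gripper":0},
    {"delta_pos":[28.3,-0.5,-18],"rot":[-0.2,-20,0],"gripper":0},
    {"delta_pos":[28.3,-0.5,-18],"rot":[-0.2,-20,0],"gripper":0},
    {"delta_pos":[28.3,-0.5,-18],"rot":[-0.2,-20,0],"gripper":0},
    {"delta_pos":[28.3,-0.5,-18],"rot":[-0.2,-20,0],"gripper":0},
    {"delta_pos":[28.3,-0.5,-18],"rot":[-0.2,-20,0],"gripper":0}
  ]
}}

```text
clock: 12.25
tool_pos: [0.4559, -0.1126, 0.1683]
eef_rot: [0.668, 0.642, -0.27, 0.261]
wrist_force: [0.0, -0.0, -2.1]
opening: 0.0108
gripper_force: 108.4
```

```bash
python3 tipd.py 74; python3 chk.py|grep groove
python3 - <<'E'
from h import *
c=r.capture('scene');print([(round(q['p'],2),np.round(q['extent'])) for q in r.search_frame('pad_a',c)])
a=c['frame'][160:345,195:345]
d=r.capture('side');print([(round(q['p'],2),np.round(q['extent'])) for q in r.search_frame('pad_a',d)])
b=d['frame'][105:290,140:330]
cv2.imwrite('pics/t1.png',cv2.resize(np.hstack([a,b]),None,fx=2.3,fy=2.3,interpolation=cv2.INTER_CUBIC))
E
```

```text
74.0 dpos mm [4.9, 1.0, -3.1] rot deg [-0.24, -0.03, -0.43]
tray axis f [ 0.013  0.276 -0.961] groove [ 0.456  -0.1168  0.0716]
[(0.56, array([246., 274., 271., 289.])), (0.55, array([268., 283., 292., 294.]))]
[(0.52, array([341., 216., 369., 230.]))]
```

The wrist force of -2.1 N is the empty tray alone, and the scene detector finds both pads at (258,281) and (280,288). I check that these are inside the box.

```bash
python3 - <<'E'
from h import *
B=np.load('B.npy');c=r.capture('scene');a=B[2]
for u,v in((258,281),(280,288)):
    q=at(c,u,v,.012)-np.r_[B[:2],0]; print('box xy',np.round([np.cos(a)*q[0]+np.sin(a)*q[1],-np.sin(a)*q[0]+np.cos(a)*q[1]],3))
E
python3 tipd.py 66 58 50 42 34 26; python3 chk.py
```

```text
box xy [-0.01  -0.027]
box xy [-0.011  0.02 ]
66.0 dpos mm [-6.8, 0.7, 7.0] rot deg [-0.11, 8.0, -0.25]
58.0 dpos mm [-15.5, 0.8, 17.6] rot deg [-0.09, 16.0, -0.25]
50.0 dpos mm [-22.5, 0.8, 29.2] rot deg [-0.08, 24.0, -0.26]
42.0 dpos mm [-27.9, 0.9, 41.7] rot deg [-0.06, 32.0, -0.27]
34.0 dpos mm [-31.5, 0.9, 54.8] rot deg [-0.04, 40.0, -0.27]
26.0 dpos mm [-33.2, 0.9, 68.3] rot deg [-0.02, 48.0, -0.28]
tray axis f [ 0.011  0.275 -0.961] groove [ 0.4563 -0.115   0.071 ]
side 0.76 [197.6, 147.7, 255.7, 210.8] (201, 149, 52, 64) iou/shift (0.781, 0, -1) 10mm fwd px [-0.5  1.5]
scene 0.56 [254.4, 196.2, 315.6, 262.8] (257, 182, 60, 79) iou/shift (0.832, -1, 2) 10mm fwd px [-0.7  4.9]
```

Both pads are on the box floor. I turn the tray back about the rim with a slight lift.

Emit:
{"op": "apply_moves", "data": {
  "commands": [
    {"delta_pos":[-6,0.7,6],"rot":[-0.1,8,-0.2],"gripper":0},
    {"delta_pos":[-14.5,0.8,16.5],"rot":[-0.1,16,-0.2],"gripper":0},
    {"delta_pos":[-21,0.8,27.5],"rot":[-0.1,24,-0.2],"gripper":0},
    {"delta_pos":[-26,0.9,39.5],"rot":[-0.1,32,-0.3],"gripper":0},
    {"delta_pos":[-30,0.9,52.5],"rot":[0,40,-0.3],"gripper":0},
    {"delta_pos":[-31.5,0.9,66],"rot":[0,48,-0.3],"gripper":0},
    {"delta_pos":[-31.5,0.9,66],"rot":[0,48,-0.3],"gripper":0}
  ]
}}

```text
clock: 13.6
tool_pos: [0.4514, -0.1898, 0.141]
eef_rot: [0.723, 0.69, 0.024, -0.024]
wrist_force: [-1.3, -0.9, -3.3]
opening: 0.0107
gripper_force: 108.2
```

Run:
```python
from h import *
for t,u in((20,.004),(14,.006),(8,.008),(0,.010),(0,.03),(0,.06)): print(t,u,end=' ');delta(*tipped(t,u))
```

```text
20 0.004 dpos mm [0.4, 3.2, 2.4] rot deg [-0.04, 5.89, -0.96]
14 0.006 dpos mm [-6.3, 3.3, 8.0] rot deg [0.01, 11.89, -0.96]
8 0.008 dpos mm [-12.2, 3.4, 14.2] rot deg [0.06, 17.89, -0.96]
0 0.01 dpos mm [-18.8, 3.5, 24.1] rot deg [0.13, 25.89, -0.96]
0 0.03 dpos mm [-17.4, 3.5, 4.1] rot deg [0.13, 25.89, -0.96]
0 0.06 dpos mm [-15.4, 3.4, -25.8] rot deg [0.13, 25.89, -0.96]
```

Emit:
{"op": "apply_moves", "data": {
  "commands": [
    {"delta_pos":[0.4,2,2.4],"rot":[0,6,-0.5],"gripper":0},
    {"delta_pos":[-6.3,3,8],"rot":[0,12,-0.9],"gripper":0},
    {"delta_pos":[-12.2,3.4,14],"rot":[0,18,-0.9],"gripper":0},
    {"delta_pos":[-18.8,3.5,24],"rot":[0.1,25.9,-0.9],"gripper":0},
    {"delta_pos":[-17.4,3.5,4],"rot":[0.1,25.9,-0.9],"gripper":0},
    {"delta_pos":[-15.4,3.5,-26],"rot":[0.1,25.9,-0.9],"gripper":0},
    {"delta_pos":[-15.4,3.5,-26],"rot":[0.1,25.9,-0.9],"gripper":0}
  ]
}}

```text
clock: 14.3
tool_pos: [0.4589, -0.1974, 0.169]
eef_rot: [0.688, 0.679, 0.184, -0.178]
wrist_force: [1.0, 0.0, -3.0]
opening: 0.0109
gripper_force: 108.5
```

```bash
python3 - <<'E'
from h import *
print(r.get_obs()['wrist_force'])
# place: tray centre at y=-.27 -> original spot roughly; TCP = centre -57.8 along f, z .0367
for z in(.165,.045,.0367):
    print(z,end=' ');delta(*pose(.500,-.300-.0578,z,85,29.8))
E
python3 chk.py
```

```text
[ 0.97109833  0.02718652 -3.0033253 ]
0.165 dpos mm [-140.9, 43.4, -75.4] rot deg [-1.85, 0.15, 3.74]
0.045 dpos mm [-200.3, 42.9, 28.9] rot deg [-1.85, 0.15, 3.74]
0.0367 dpos mm [-204.4, 42.8, 36.2] rot deg [-1.85, 0.15, 3.74]
tray axis f [ 0.015  1.    -0.003] groove [ 0.4604 -0.1057  0.138 ]
scene 0.62 [257.2, 165.5, 321.7, 221.4] (254, 163, 71, 61) iou/shift (0.818, 0, 1) 10mm fwd px [-2.4  2.3]
```

Run:
```python
from h import *
for z in(.14,.045,.0367):
    print(z,end=' ');delta(*pose(.470,-.240-.0578,z,86,29.8))
```

```text
0.14 dpos mm [-101.0, 14.2, -26.8] rot deg [-1.55, 0.15, 2.82]
0.045 dpos mm [-148.0, 14.1, 55.7] rot deg [-1.55, 0.15, 2.82]
0.0367 dpos mm [-152.1, 14.1, 63.0] rot deg [-1.55, 0.15, 2.82]
```

Emit:
{"op": "apply_moves", "data": {
  "commands": [
    {"delta_pos":[-30,4,-20],"rot":[-0.5,0,0.9],"gripper":0},
    {"delta_pos":[-65,9,-25],"rot":[-1,0,1.9],"gripper":0},
    {"delta_pos":[-101,14.2,-26.8],"rot":[-1.5,0.1,2.8],"gripper":0},
    {"delta_pos":[-101,14.2,-26.8],"rot":[-1.5,0.1,2.8],"gripper":0},
    {"delta_pos":[-121,14.2,8],"rot":[-1.5,0.1,2.8],"gripper":0},
    {"delta_pos":[-138,14.2,38],"rot":[-1.5,0.1,2.8],"gripper":0},
    {"delta_pos":[-146,14.1,52],"rot":[-1.5,0.1,2.8],"gripper":0},
    {"delta_pos":[-146,14.1,52],"rot":[-1.5,0.1,2.8],"gripper":0}
  ]
}}

```text
clock: 15.3
tool_pos: [0.4694, -0.2965, 0.0478]
eef_rot: [0.706, 0.659, 0.188, -0.178]
wrist_force: [-0.1, -0.1, -2.3]
opening: 0.0106
gripper_force: 108.0
```

Run:
```python
from h import *
print(r.get_obs()['wrist_force'])
for z in(.040,.0367,.0355):
    print(z,end=' ');delta(*pose(.470,-.240-.0578,z,86,29.8))
```

```text
[-0.13961585 -0.07751005 -2.28821968]
0.04 dpos mm [-5.0, 0.7, 6.2] rot deg [-0.19, -0.16, -0.03]
0.0367 dpos mm [-6.6, 0.7, 9.0] rot deg [-0.19, -0.16, -0.03]
0.0355 dpos mm [-7.2, 0.7, 10.1] rot deg [-0.19, -0.16, -0.03]
```

Emit:
{"op": "apply_moves", "data": {
  "commands": [
    {"delta_pos":[-2.5,0,3],"rot":[0,-0.1,0],"gripper":0},
    {"delta_pos":[-5,0.5,6.2],"rot":[-0.1,-0.1,0],"gripper":0},
    {"delta_pos":[-6,0.5,8],"rot":[-0.1,-0.1,0],"gripper":0},
    {"delta_pos":[-6.6,0.5,9],"rot":[-0.1,-0.1,0],"gripper":0},
    {"delta_pos":[-6.6,0.5,9],"rot":[-0.1,-0.1,0],"gripper":0}
  ]
}}

```text
clock: 15.8
tool_pos: [0.4713, -0.2993, 0.0391]
eef_rot: [0.707, 0.659, 0.188, -0.174]
wrist_force: [0.2, 0.2, -2.4]
opening: 0.0106
gripper_force: 108.1
```

Emit:
{"op": "apply_moves", "data": {
  "commands": [
    {"delta_pos":[-0.5,0,1.2],"rot":[0,0,0],"gripper":0},
    {"delta_pos":[-0.8,0,1.7],"rot":[0,0,0],"gripper":0},
    {"delta_pos":[-0.8,0,1.7],"rot":[0,0,0],"gripper":0}
  ]
}}

```text
clock: 16.1
tool_pos: [0.4712, -0.299, 0.0368]
eef_rot: [0.707, 0.659, 0.188, -0.174]
wrist_force: [-0.7, -0.2, -2.4]
opening: 0.0107
gripper_force: 108.1
```

Emit:
{"op": "apply_moves", "data": {
  "commands": [
    {"delta_pos":[-0.4,0,0.8],"rot":[0,0,0],"gripper":0},
    {"delta_pos":[-0.6,0,1.2],"rot":[0,0,0],"gripper":0},
    {"delta_pos":[-0.6,0,1.2],"rot":[0,0,0],"gripper":0}
  ]
}}

```text
clock: 16.4
tool_pos: [0.4713, -0.2989, 0.0355]
eef_rot: [0.707, 0.659, 0.188, -0.174]
wrist_force: [-0.2, -0.3, -2.6]
opening: 0.0108
gripper_force: 108.5
```

Emit:
{"op": "apply_moves", "data": {
  "commands": [
    {"delta_pos":[-0.5,0,0.9],"rot":[0,0,0],"gripper":0},
    {"delta_pos":[-1,0,1.7],"rot":[0,0,0],"gripper":0},
    {"delta_pos":[-1,0,1.7],"rot":[0,0,0],"gripper":0}
  ]
}}

```text
clock: 16.7
tool_pos: [0.4715, -0.299, 0.0352]
eef_rot: [0.707, 0.659, 0.189, -0.174]
wrist_force: [-2.6, -2.1, 10.9]
opening: 0.0108
gripper_force: 110.6
```

Emit:
{"op": "apply_moves", "data": {
  "commands": [
    {"delta_pos":[0.4,0,-0.7],"rot":[0,0,0],"gripper":0},
    {"delta_pos":[0.4,0,-0.7],"rot":[0,0,0],"gripper":15},
    {"delta_pos":[0.4,0,-0.7],"rot":[0,0,0],"gripper":25},
    {"delta_pos":[0.4,0,-0.7],"rot":[0,0,0],"gripper":40},
    {"delta_pos":[0.4,0,-0.7],"rot":[0,0,0],"gripper":50},
    {"delta_pos":[0.4,0,-0.7],"rot":[0,0,0],"gripper":50},
    {"delta_pos":[0.4,0,-0.7],"rot":[0,0,0],"gripper":50}
  ]
}}

```text
clock: 17.4
tool_pos: [0.4713, -0.2989, 0.0343]
eef_rot: [0.707, 0.659, 0.188, -0.174]
wrist_force: [0.3, 0.4, 0.4]
opening: 0.0501
gripper_force: 0.0
```

Emit:
{"op": "apply_moves", "data": {
  "commands": [
    {"delta_pos":[0,0,-15],"rot":[0,0,0],"gripper":50},
    {"delta_pos":[0,0,-40],"rot":[0,0,0],"gripper":50},
    {"delta_pos":[0,0,-80],"rot":[0,0,0],"gripper":50},
    {"delta_pos":[10,0,-120],"rot":[0,0,0],"gripper":50},
    {"delta_pos":[60,0,-170],"rot":[0,0,0],"gripper":50},
    {"delta_pos":[60,0,-200],"rot":[0,0,0],"gripper":50},
    {"delta_pos":[60,0,-200],"rot":[0,0,0],"gripper":50}
  ]
}}

```text
clock: 18.1
tool_pos: [0.4698, -0.3473, 0.2443]
eef_rot: [0.707, 0.66, 0.189, -0.169]
wrist_force: [0.1, -0.7, -0.0]
opening: 0.0499
gripper_force: 0.0
```

Run:
```python
from h import *
c=r.capture('scene');print([(round(q['p'],2),np.round(q['extent'])) for q in r.search_frame('pad_a',c)])
d=r.capture('side');print([(round(q['p'],2),np.round(q['extent'])) for q in r.search_frame('pad_a',d)])
a=c['frame'][160:345,195:345];b=d['frame'][105:290,140:330]
cv2.imwrite('pics/end.png',cv2.resize(np.hstack([a,b]),None,fx=2.3,fy=2.3,interpolation=cv2.INTER_CUBIC))
```

```text
[(0.74, array([266., 281., 293., 294.])), (0.71, array([206., 233., 326., 339.])), (0.48, array([248., 276., 272., 288.])), (0.47, array([251., 205., 272., 218.]))]
[]
```

View pics/end.png

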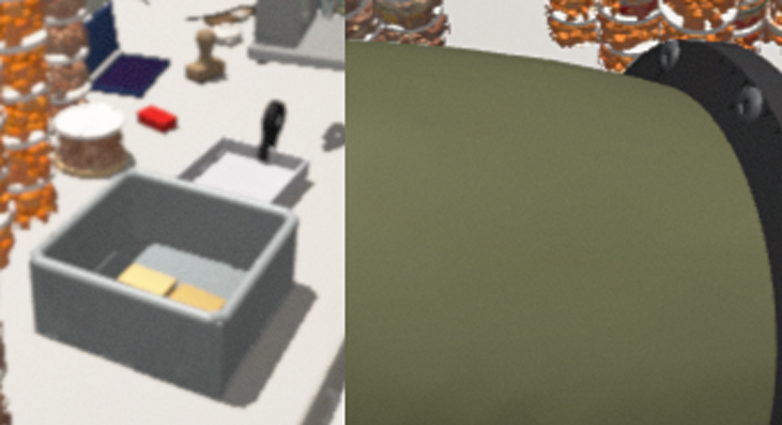

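Both pads lie in the box at (148,280) and (195,297). The empty tray stands upright beside it at (250,175), and the gripper is clear. I'm handing in.

```bash
python3 -c "
from plant import r
print(r.sign_off())"
```

```text
the job is handed in; nothing more can be done
None
```

Job handed in at about 18 s: both pads are in the box, tipped out over the rim at about 70°, and the empty tray stands upright on the table beside it, released, with the gripper clear.

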